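Load the last vial and lift the carousel off the sampler

TASK

Put the one tall vial that stands on the bench into the empty pocket of the carousel, right down, and let go of it. Then take the carousel by the handle in its middle, lift it straight up off the sampler's spindle to about 10 cm above the platform, keeping it level with all six vials in it, and finish there: still holding it level and steady in the air for me to take, not setting it down. Do not tip the vials or disturb the other things on the bench.

Things in the scene. Friction and masses are not known exactly. Their poses are not given: they have to be found in the camera images.
- sampler: Autosampler, a fixed blue-grey bench instrument: housing 395 wide, 450 deep, 240 high; a beige loading platform (206 wide, top 40 above the bench) is pulled out of its front opening. Origin: on the bench below the spindle. +y points out of the front, z up; the housing's front face is at y = -210 to -195, x from -125 to +270; the platform ends at y = +117.
- platform (a point): The point on the platform's top face on the axis of the fixed steel spindle (18 diameter, 12 high) that centres the carousel; axes as the sampler's.
- carousel: Round dark plastic vial carousel, loose, 180 diameter, about 0.35 kg empty; its hub bore (23 wide) sits loosely over the spindle, free to turn, and lifts straight off. Six cup pockets on a radius of 72, every 60 degrees: floor 20 above the underside, 27 wide inside, 28 deep, mouth flared to 34 (outside 40). Five hold a vial. Origin: centre of the underside, z up; +x points to the empty pocket.
- empty_pocket (a point): Centre of the floor of the carousel's empty pocket, 72 from the carousel's axis, 20 above its underside (60 above the bench while on the platform); where the vial's origin belongs. Axes as the carousel's.
- handle: The carousel's bow handle, rigid over its centre: a level grip bar 12 thick (its x), 54 long (its y), 15 high (z), on a leg 9 wide at each end. Origin: centre of the grip bar, 126 above the carousel's underside; 37 of clear space below the bar between the legs. Axes as the carousel's: the bar lies square to the direction of the empty pocket. Tops of seated vials are 31 below the origin.
- vial: The vial to load: amber glass, 23 diameter, 75 high, aluminium crimp cap (21 diameter, top 9 mm), about 0.04 kg; straight side up to 58. Stands upright on the bench on the robot's left of the carousel. Same kind as the five in the carousel. Origin: centre of its underside, z up.
- loaded1: One of the five vials already in the carousel, as the vial to load (23 diameter, 75 high); in the pocket 60 degrees counter-clockwise from the empty one. Origin: centre of its underside.
- loaded2: One of the five vials already in the carousel, as the vial to load (23 diameter, 75 high); in the pocket 120 degrees counter-clockwise from the empty one. Origin: centre of its underside.
- loaded3: One of the five vials already in the carousel, as the vial to load (23 diameter, 75 high); in the pocket 180 degrees counter-clockwise from the empty one. Origin: centre of its underside.
- loaded4: One of the five vials already in the carousel, as the vial to load (23 diameter, 75 high); in the pocket 240 degrees counter-clockwise from the empty one. Origin: centre of its underside.
- loaded5: One of the five vials already in the carousel, as the vial to load (23 diameter, 75 high); in the pocket 300 degrees counter-clockwise from the empty one. Origin: centre of its underside.
- short_vial: Bystander: a shorter vial of the same glass and diameter, only 46 high, on the bench. Origin: centre of its underside.
- dropper: Bystander: small amber bottle, 38 diameter, 80 high, black cap. Origin: centre of its underside.
- beaker: Bystander: glass beaker 68 diameter, 85 high. Origin: centre of its underside.
- funnel: Bystander: steel funnel standing mouth down, 80 diameter, 80 high. Origin: centre of its underside.
- crimper: Bystander: crimping pliers lying on the bench, 26 high, from x = -70 (grips, 75 apart at most) to +100 (jaws). Origin: under its middle.
- marker: Bystander: marker pen lying on the bench, 123 long along x, 15 high. Origin: under its middle.

How it is judged:
By the outcome, as a careful person would: the job done as asked, in the order asked, and still so for the second after the job is handed in, while the arm keeps its last pose, push and grip.
It also fails if it takes over 53 s, if anything falls off the work surface, if the arm or the gripper's body presses on something with over 40 N, if the wrist force passes 120 N, or if a joint passes its speed limit or range.

ROBOT

A 6-joint arm with a two-finger parallel gripper is mounted at the origin on the work surface. World frame = base frame: x ahead of the robot, y to its left, z up, the work surface at z = 0. Lengths are in m, angles in rad, forces in N, time in s.
With the tool pointing down it reaches from about 0.375 to 0.9 m from the base axis. Payload 3.1 kg.
Tool frame: the origin (TCP) lies midway between the tips of the shut fingers; the grasp point (between the pads) lies 19 mm behind it; z points along the fingers, y is the direction in which the jaws open and shut (so a half turn about z gives the same grasp; the last joint's range is limited). The gripper opens to 85 mm and grips with 20 to 120 N. Pads are 22 mm wide; open, the fingers measure 114 mm over their backs; the gripper's body (76 mm by 85 mm) begins 54 mm behind the grasp point. The pads swing forward as they close: fully open they stand 13 mm farther back than shut.
Start: joints at [1.02, 0.527, 1.433, -0, 1.181, -0.178], TCP at [0.227, 0.582, 0.231] pointing down, gripper open.
Joint ranges: [-3.08, 3.08], [-0.75, 2.2], [0.22, 2.44], [-1.43, 4.57], [0, 2.65], [-2.85, 2.85]. Speed limits (rad/s): [2.79, 2.79, 3.14, 3.14, 3.14, 3.14].

INTERFACE

Orientations are given as a unit quaternion [x, y, z, w].
In Python, from rig import ctrl, eyes, workorder gives the robot as it stands.
- The arm moves only by the shell command python3 -m jog 'ROWS'. ROWS is JSON, a list of rows, each an object with "slide": the shift along the tool's x, y, z in mm, a list of three; "angular": the turn, a rotation vector about the tool's x, y, z in degrees, a list of three; "claw": the finger opening in mm, from 0 to 85.4. A call has 1 to 10 rows; each row is the pose to reach, as a shift and turn from the pose commanded when the call began, along the tool's axes at that moment; what a row does not reach only later rows make up. A row lasts 1/10 s, in which the tool goes at most 50 mm and 8.59 degrees, less where a joint would pass 70% of its speed; a pose out of reach is approached as far as the arm can. A call with a gripper value outside its range is refused whole. The fingers move at their own pace and stop on an object; the grip force is fixed at half the most. Time passes only in rows, so rows that repeat a pose let the fingers close. It gives the time, the measured TCP pose, the force and the opening at its end, in the units of the state.
- ctrl.observe(): the state, without advancing time (a new reading comes with each control period).
- eyes.camera(name): name is "scene" or "top" or "wrist"; returns the picture (480x640x3 uint8, blue, green, red); there is no depth.
- eyes.calibration(name): a dict with "fx", "fy", "cx", "cy" (pixels), "cam_to_world" (4x4, takes a point from camera to world coordinates); the wrist camera has in their place "mount" (4x4, takes a point from camera to tool coordinates, whose origin is the TCP and whose axes are the flange's). Camera axes: x right, y down, z forward; pixel columns grow to the right and rows downward; lengths in m; the calibration is good to about 2 mm. The wrist camera is an equidistant fisheye: a pixel r from the principal point sees the ray r / f radians off the axis. A picture is of the moment at which its call begins: read the wrist's pose just before it. calibration takes no time and is no camera call.
- workorder.close_job(): hands the job in, once; it reports no verdict.
The state is a dict: "t": time; "qpos": joint angles; "qvel": joint speeds; "joint_efforts": joint torques, N m; "tcp_pos": TCP position; "eef_rot": TCP orientation; "ft_force": force on the tool from outside, world axes, zero at the start; "ft_torque": the same for the moment, N m; "width": opening from 0.0 (shut) to 1.0 (fully open).
Only numpy, scipy, OpenCV 4.12 (cv2) and the standard library are available. Lean on these libraries where they do the work, as an engineer would, in place of code of your own. Each camera call takes 0.05 s, during which the arm holds its last target.

## Working session

There is one attempt and no reset: what is moved stays moved. The work goes in short steps, Python scripts to look and compute and a shell command to move; the robot and the scene stay as the last step left them, time stands still between calls to the robot, and variables do not carry over. Pictures are saved under pics/ and viewed, and the job is handed in when it is done.

```bash
ls; mkdir -p pics; python3 - <<'E'
from rig import ctrl, eyes
import cv2
s=ctrl.observe(); print(s)
for n in ["scene","top","wrist"]:
    cv2.imwrite(f"pics/{n}0.png",eyes.camera(n)); print(n,eyes.calibration(n))
E
```

```text
pics
{'t': 0.0, 'qpos': array([ 1.02047905e+00,  5.28478643e-01,  1.43392460e+00,  3.38668225e-06,
        1.18137356e+00, -1.78537121e-01]), 'qvel': array([ 9.86366282e-04,  3.65171177e-04,  6.99567164e-05, -1.72498500e-03,
        2.66490049e-03, -1.24757127e-04]), 'joint_efforts': array([ 3.72096665e-04, -4.42345405e+01, -1.78027833e+01, -2.35601738e-04,
        8.34076724e-03, -2.13129704e-05]), 'tcp_pos': array([0.22665677, 0.58167953, 0.23031885]), 'eef_rot': array([ 1.84821873e-01,  9.82771429e-01, -1.01980015e-03, -3.90694756e-04]), 'ft_force': array([ 0.10289502, -0.0764075 ,  1.04160965]), 'ft_torque': array([-0.02006966,  0.04586678,  0.01464693]), 'width': 1.0005924477710018}
scene {'fx': 492.2156072165126, 'fy': 492.2156072165126, 'cx': 328.2897407407654, 'cy': 245.01198116264536, 'cam_to_world': array([[ 0.7955741 ,  0.31552472, -0.51720983,  1.06605402],
       [ 0.60532496, -0.44971011,  0.65676671, -0.47057507],
       [-0.02536835, -0.8355866 , -0.5487727 ,  0.59377473],
       [ 0.        ,  0.        ,  0.        ,  1.        ]])}
top {'fx': 451.0010258619584, 'fy': 451.0010258619584, 'cx': 314.4889906865199, 'cy': 242.05781432336508, 'cam_to_world': array([[ 0.00897822, -0.98105758,  0.19350818,  0.42765219],
       [-0.99993581, -0.00747073,  0.00851864,  0.08987104],
       [-0.00691163, -0.19357224, -0.98106168,  1.09463315],
       [ 0.        ,  0.        ,  0.        ,  1.        ]])}
wrist {'fx': 371.64829954431775, 'fy': 371.64829954431775, 'cx': 316.6882447537785, 'cy': 237.82986016856873, 'mount': array([[-1.26947719e-03, -9.49707794e-01, -3.13134947e-01,
         7.93540120e-02],
       [ 9.99999136e-01, -1.31291777e-03, -7.21345512e-05,
        -1.65221413e-03],
       [-3.42613692e-04, -3.13134768e-01,  9.49708639e-01,
        -1.42220114e-01],
       [ 0.00000000e+00,  0.00000000e+00,  0.00000000e+00,
         1.00000000e+00]])}
```

View pics/scene0.png

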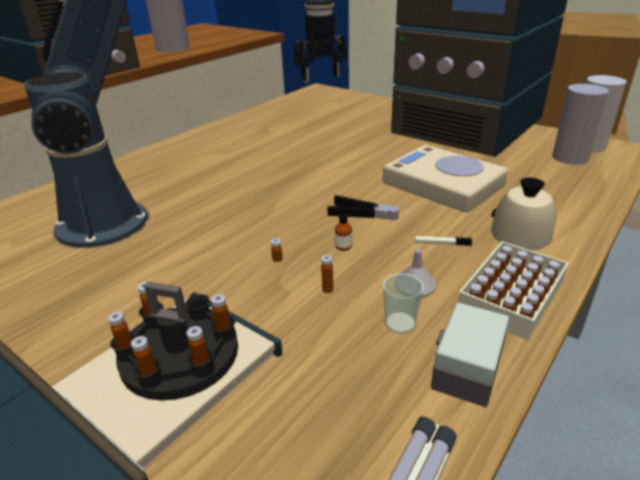

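View pics/top0.png

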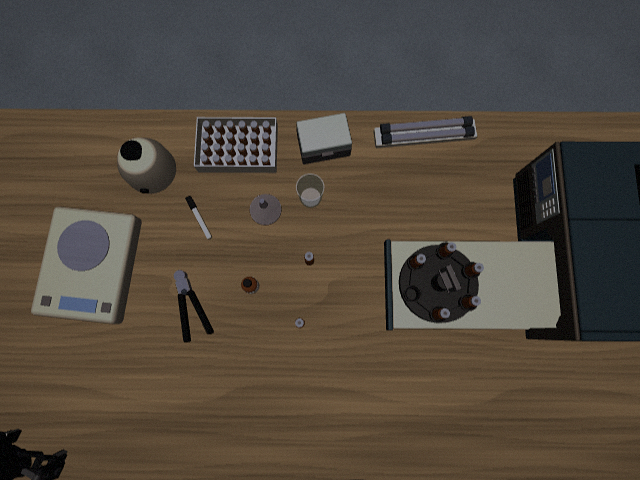

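View pics/wrist0.png

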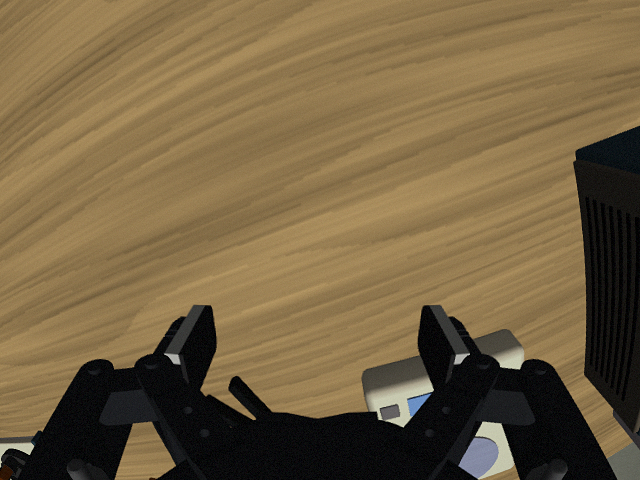

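The scene and top views show the tall vial (scene 327,275; top 309,258), the carousel (top ~440,283) and its empty pocket (top ~412,294). Next I'll enlarge the top view and measure.

```bash
cat > h.py <<'E'
import numpy as np, cv2
from rig import ctrl, eyes
def ray(n,u,v):
    c=eyes.calibration(n); T=c["cam_to_world"]
    d=T[:3,:3]@np.array([(u-c["cx"])/c["fx"],(v-c["cy"])/c["fy"],1]); return T[:3,3],d
def onz(n,u,v,z):
    o,d=ray(n,u,v); return o+d*(z-o[2])/d[2]
def two(n1,p1,n2,p2):
    o,d=ray(n1,*p1);q,e=ray(n2,*p2)
    d=d/np.linalg.norm(d);e=e/np.linalg.norm(e)
    s=np.linalg.lstsq(np.c_[d,-e],q-o,rcond=None)[0]
    a=o+d*s[0];b=q+e*s[1];return (a+b)/2,np.linalg.norm(a-b)
def proj(n,P):
    c=eyes.calibration(n);T=c["cam_to_world"];p=T[:3,:3].T@(np.array(P)-T[:3,3])
    return c["fx"]*p[0]/p[2]+c["cx"],c["fy"]*p[1]/p[2]+c["cy"]
E
python3 - <<'E'
import cv2
a=cv2.imread('pics/top0.png'); cv2.imwrite('pics/topc.png',cv2.resize(a[230:335,380:500],None,fx=5,fy=5,interpolation=cv2.INTER_CUBIC))
cv2.imwrite('pics/topv.png',cv2.resize(a[240:340,280:330],None,fx=6,fy=6,interpolation=cv2.INTER_CUBIC))
b=cv2.imread('pics/scene0.png'); cv2.imwrite('pics/scenec.png',cv2.resize(b[270:410,90:250],None,fx=4,fy=4,interpolation=cv2.INTER_CUBIC))
cv2.imwrite('pics/scenev.png',cv2.resize(b[225:305,260:350],None,fx=6,fy=6,interpolation=cv2.INTER_CUBIC))
E
```

```text
(no output)
```

View pics/topc.png

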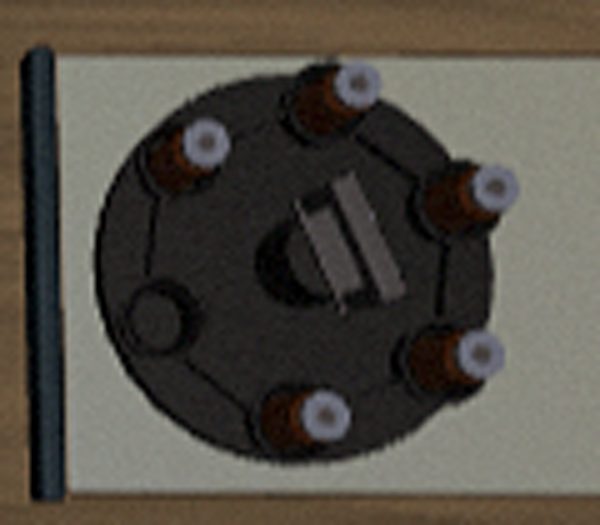

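View pics/topv.png

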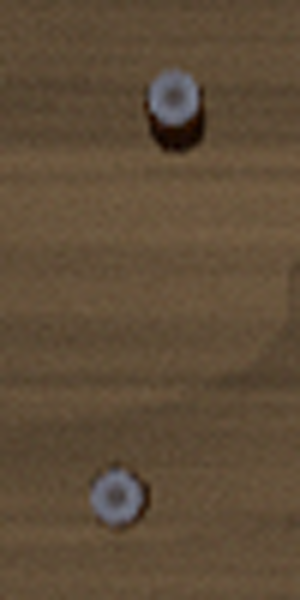

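View pics/scenec.png

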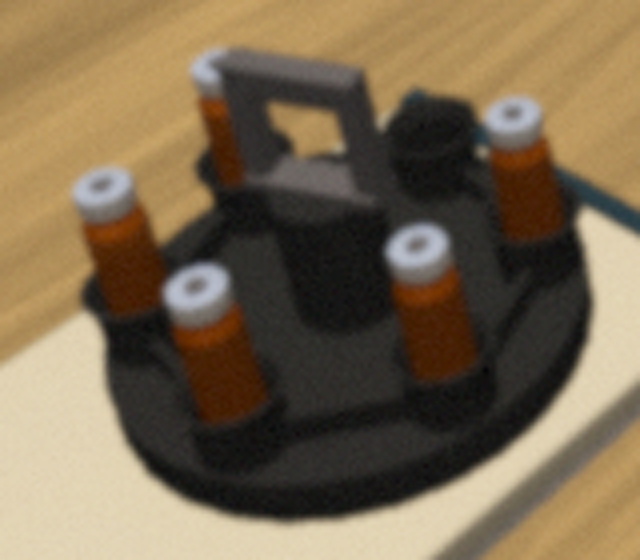

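View pics/scenev.png

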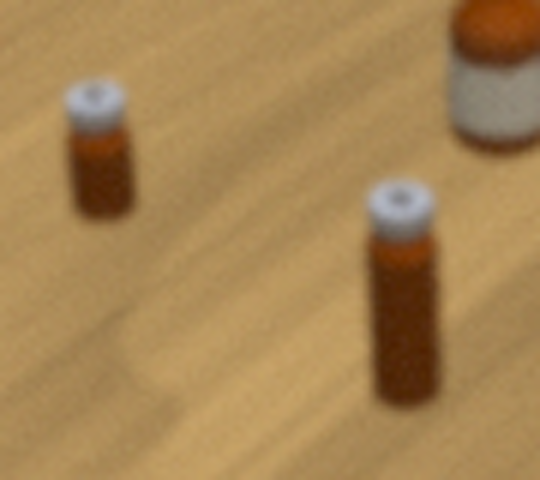

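Top crop: the five caps are at crop pixels (206,143), (358,84), (496,187), (481,353) and (326,416), and the empty pocket is at (157,322). In the scene crops all five caps show, and the tall vial's cap is at crop (400,197). I'll fit those points.

```bash
cat > fit.py <<'E'
from h import *
from scipy.optimize import least_squares
def un(p,f,o): return [(p[0]+.5)/f-.5+o[0],(p[1]+.5)/f-.5+o[1]]
def fit(P,ks):
    P=np.array(P)[:,:2]
    def r(x):
        a=x[2]+np.radians(60)*np.array(ks)
        return (np.c_[x[0]+.072*np.cos(a),x[1]+.072*np.sin(a)]-P).ravel()
    x=min((least_squares(r,[*P.mean(0),a0]) for a0 in (0,2,4)),key=lambda s:s.cost)
    return x.x[:2]*1000,np.degrees(x.x[2]),np.round(1000*x.fun.reshape(-1,2),1)
E
python3 - <<'E'
from fit import *
T=[un(p,5,(380,230)) for p in [(326,416),(481,353),(496,187),(358,84),(206,143)]]
P=[onz("top",*p,.135) for p in T]; print("top",fit(P,[1,2,3,4,5]))
S=[un(p,4,(90,270)) for p in [(104,186),(197,286),(419,245),(514,114),(213,69)]]
Q=[onz("scene",*p,.135) for p in S]; print(np.round(Q,3))
for k in range(6):
    r=fit(Q,[(k+i)%6 for i in (0,1,2,3,5)])
    if abs(r[2]).max()<15: print("scene",k,r)
for tn,sn in (((173,97),(400,198)),((117,496),(96,93))):
    t=un(tn,6,(280,240)); s=un(sn,6,(260,225)); print(t,s,onz("top",*t,.075),onz("scene",*s,.075),two("top",t,"scene",s))
print("pocket",onz("top",*un((157,322),5,(380,230)),.06))
for p in [(343,178),(393,299)]: print("bar",onz("top",*un(p,5,(380,230)),.1735))
print("plat corners",[onz("top",*un(p,5,(380,230)),.04) for p in [(65,58),(65,490)]])
E
```

```text
top (array([ 538.71786223, -186.98775077]), np.float64(111.73435475539317), array([[-0.2,  0.1],
       [-0.4, -0.3],
       [ 0.2,  0. ],
       [ 0.3, -0.1],
       [ 0. ,  0.2]]))
[[ 0.498 -0.24   0.135]
 [ 0.568 -0.251  0.135]
 [ 0.613 -0.195  0.135]
 [ 0.587 -0.128  0.135]
 [ 0.472 -0.177  0.135]]
scene 0 (array([ 542.34621884, -184.90664498]), np.float64(232.105162477525), array([[ 0.1, -1.2],
       [ 1.1, -0.6],
       [ 0.4, -0.2],
       [-0.5, -0. ],
       [-1.1,  2. ]]))
scene 1 (array([ 542.34621911, -184.90664487]), np.float64(172.10516130747524), array([[ 0.1, -1.2],
       [ 1.1, -0.6],
       [ 0.4, -0.2],
       [-0.5, -0. ],
       [-1.1,  2. ]]))
scene 2 (array([ 542.34621872, -184.90664503]), np.float64(112.10516300259539), array([[ 0.1, -1.2],
       [ 1.1, -0.6],
       [ 0.4, -0.2],
       [-0.5, -0. ],
       [-1.1,  2. ]]))
scene 3 (array([ 542.34621888, -184.90664496]), np.float64(52.105162285208614), array([[ 0.1, -1.2],
       [ 1.1, -0.6],
       [ 0.4, -0.2],
       [-0.5, -0. ],
       [-1.1,  2. ]]))
scene 4 (array([ 542.34621866, -184.90664505]), np
[... 287 characters left out ...]
[-0.5, -0. ],
       [-1.1,  2. ]]))
[308.4166666666667, 255.75] [326.25, 257.5833333333333] [0.5966907  0.11234891 0.075     ] [0.59966623 0.11442321 0.075     ] (array([0.59809283, 0.11358717, 0.07442229]), np.float64(0.0035500528521155077))
[299.0833333333333, 322.25] [275.5833333333333, 240.08333333333334] [0.4464936  0.13139665 0.075     ] [0.48179692 0.10489477 0.075     ] (array([0.44862184, 0.13426741, 0.04686986]), np.float64(0.004713016754365522))
pocket [ 0.51253716 -0.12256837  0.06      ]
bar [ 0.56292117 -0.17757213  0.1735    ]
bar [ 0.5133661  -0.19548123  0.1735    ]
plat corners [array([ 0.63917069, -0.08697777,  0.04      ]), array([ 0.43695078, -0.08202302,  0.04      ])]
```

```bash
cat > go.py <<'E'
# usage: go.py x y z yawx_deg(tool x heading, pointing down): prints slide, angular in tool axes
import sys; from h import *
from scipy.spatial.transform import Rotation as R
x,y,z,a=map(float,sys.argv[1:5]); s=ctrl.observe()
A=R.from_quat(s["eef_rot"]); p=s["tcp_pos"]
c,n=np.cos(np.radians(a)),np.sin(np.radians(a))
B=R.from_matrix(np.array([[c,n,0],[n,-c,0],[0,0,-1.]]))
print("t",s["t"],"tcp",p.round(4),"slide",(1000*A.inv().apply(np.array([x,y,z])-p)).round(1),"ang",np.degrees((A.inv()*B).as_rotvec()).round(2),"F",s["ft_force"].round(1),"w",round(s["width"]*85.4,1))
E
python3 go.py 0.598 0.1135 0.19 22
```

```text
t 0.15 tcp [0.2267 0.5818 0.2305] slide [-516.  -301.4   40.9] ang [-7.000e-02  1.000e-01  1.367e+02] F [ 0.1 -0.4  0.1] w 85.7
```

```bash
python3 -m jog '[{"slide":[-516,-301,10],"angular":[0,0,136.7],"claw":60},{"slide":[-516,-301,10],"angular":[0,0,136.7],"claw":60},{"slide":[-516,-301,10],"angular":[0,0,136.7],"claw":60},{"slide":[-516,-301,10],"angular":[0,0,136.7],"claw":60},{"slide":[-516,-301,10],"angular":[0,0,136.7],"claw":60},{"slide":[-516,-301,10],"angular":[0,0,136.7],"claw":60},{"slide":[-516,-301,10],"angular":[0,0,136.7],"claw":60},{"slide":[-516,-301,10],"angular":[0,0,136.7],"claw":60},{"slide":[-516,-301,10],"angular":[0,0,136.7],"claw":60},{"slide":[-516,-301,10],"angular":[0,0,136.7],"claw":60}]'; python3 go.py 0.598 0.1135 0.19 22
```

```text
t: 1.15
tcp_pos: [0.5387, 0.1889, 0.2227]
eef_rot: [0.807, 0.59, -0.0, -0.0]
ft_force: [1.2, 0.4, 0.0]
width: 0.704
t 1.15 tcp [0.5387 0.1889 0.2227] slide [-53.9  79.4  32.7] ang [-2.000e-02  1.000e-02  5.038e+01] F [1.2 0.4 0. ] w 60.1
```

```bash
python3 -m jog '[{"slide":[-54,79,33],"angular":[0,0,50],"claw":60},{"slide":[-54,79,33],"angular":[0,0,50],"claw":60},{"slide":[-54,79,33],"angular":[0,0,50],"claw":60},{"slide":[-54,79,33],"angular":[0,0,50],"claw":60},{"slide":[-54,79,33],"angular":[0,0,50],"claw":60},{"slide":[-54,79,33],"angular":[0,0,50],"claw":60},{"slide":[-54,79,33],"angular":[0,0,50],"claw":60},{"slide":[-54,79,33],"angular":[0,0,50],"claw":60},{"slide":[-54,79,33],"angular":[0,0,50],"claw":60}]'; python3 go.py 0.598 0.1135 0.19 22
cat >> h.py <<'E'
from scipy.spatial.transform import Rotation as Rot
def wpose():
    s=ctrl.observe(); T=np.eye(4);T[:3,:3]=Rot.from_quat(s["eef_rot"]).as_matrix();T[:3,3]=s["tcp_pos"];return T
def wray(T,u,v):
    c=eyes.calibration("wrist");M=T@c["mount"];x=(u-c["cx"])/c["fx"];y=(v-c["cy"])/c["fy"];r=np.hypot(x,y)
    k=np.sin(r)/r if r>1e-9 else 1
    return M[:3,3],M[:3,:3]@np.array([x*k,y*k,np.cos(r)])
def wonz(T,u,v,z):
    o,d=wray(T,u,v);return o+d*(z-o[2])/d[2]
def wproj(T,P):
    c=eyes.calibration("wrist");M=np.linalg.inv(T@c["mount"]);p=M[:3,:3]@np.array(P)+M[:3,3]
    r=np.arctan2(np.hypot(p[0],p[1]),p[2]);h=np.hypot(p[0],p[1])
    return c["cx"]+c["fx"]*r*p[0]/h,c["cy"]+c["fy"]*r*p[1]/h
def shot(name):
    T=wpose();im=eyes.camera("wrist");cv2.imwrite(f"pics/{name}.png",im);np.save(f"pics/{name}.npy",T);return T,im
E
python3 -c "
from h import *
shot('w1')"
```

```text
t: 2.05
tcp_pos: [0.5972, 0.1158, 0.1899]
eef_rot: [0.98, 0.198, -0.0, -0.0]
ft_force: [-0.5, -0.4, 0.2]
width: 0.701
t 2.05 tcp [0.5972 0.1158 0.1899] slide [-0.1  2.5 -0.1] ang [-0.    0.01  0.86] F [-0.5 -0.4  0.2] w 59.9
```

View pics/w1.png

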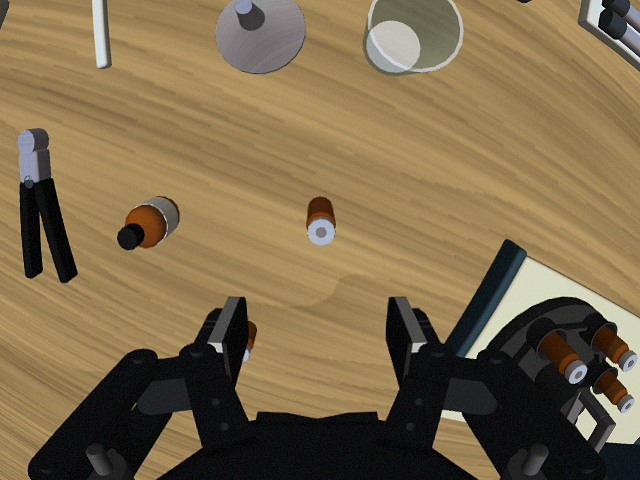

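Wrist view: the tall vial's cap is at (321,232) with clear bench around it. The short vial is lower left, near (247,345).

```bash
python3 - <<'E'
from h import *
T=np.load('pics/w1.npy')
im=cv2.imread('pics/w1.png')[200:260,290:350]
h=cv2.cvtColor(im,cv2.COLOR_BGR2HSV)
m=((h[...,1]<60)&(h[...,2]>110)).astype(np.uint8)
c=max(cv2.findContours(m,0,2)[0],key=cv2.contourArea); (u,v),r=cv2.minEnclosingCircle(c); u+=290;v+=200
print(u,v,r,wonz(T,u,v,.075),wonz(T,247,352,.046))
E
python3 go.py 0.598 0.1135 0.035 22
```

```text
320.6923084259033 231.5 13.918766975402832 [0.59909524 0.11158572 0.075     ] [0.45414025 0.12545713 0.046     ]
t 2.1 tcp [0.5972 0.1158 0.1899] slide [-1.000e-01  2.400e+00  1.549e+02] ang [-0.    0.    0.84] F [ 0.  -0.4 -0.2] w 59.8
```

```bash
python3 go.py 0.5985 0.1125 0.032 22; python3 -m jog '[{"slide":[0,3.5,40],"angular":[0,0,0.8],"claw":60},{"slide":[0,3.5,70],"angular":[0,0,0.8],"claw":60},{"slide":[0,3.5,100],"angular":[0,0,0.8],"claw":60},{"slide":[0,3.5,130],"angular":[0,0,0.8],"claw":60},{"slide":[0,3.5,150],"angular":[0,0,0.8],"claw":60},{"slide":[0,3.5,158],"angular":[0,0,0.8],"claw":60},{"slide":[0,3.5,158],"angular":[0,0,0.8],"claw":60}]';python3 go.py 0.5985 0.1125 0.032 22; python3 -c "
from h import *
shot('w2')"
```

```text
t 2.1 tcp [0.5972 0.1158 0.1899] slide [-1.000e-01  3.600e+00  1.579e+02] ang [-0.    0.    0.84] F [ 0.  -0.4 -0.2] w 59.8
t: 2.8
tcp_pos: [0.598, 0.1125, 0.0309]
eef_rot: [0.982, 0.191, -0.001, -0.0]
ft_force: [0.7, -0.5, 0.4]
width: 0.696
t 2.8 tcp [0.598  0.1125 0.0309] slide [ 0.5  0.2 -1.1] ang [-0.05  0.12 -0.01] F [ 0.7 -0.5  0.4] w 59.5
```

View pics/w2.png

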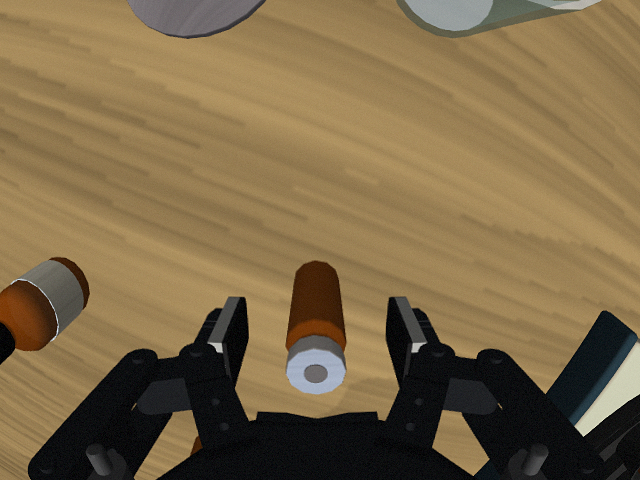

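The vial is centred between the pads, with its cap at (316,374). I'll check the along-pad offset, then close.

```bash
python3 - <<'E'
from h import *
T=np.load('pics/w2.npy');P=wonz(T,316,373.5,.075);print(P,(T[:3,:3].T@(P-T[:3,3]))*1000)
E
python3 -m jog '[{"slide":[0,0,0],"angular":[0,0,0],"claw":30},{"slide":[0,0,0],"angular":[0,0,0],"claw":10},{"slide":[0,0,0],"angular":[0,0,0],"claw":10},{"slide":[0,0,0],"angular":[0,0,0],"claw":10},{"slide":[0,0,0],"angular":[0,0,0],"claw":10},{"slide":[0,0,0],"angular":[0,0,0],"claw":10},{"slide":[0,0,0],"angular":[0,0,0],"claw":10},{"slide":[0,0,0],"angular":[0,0,0],"claw":10}]'
```

```text
[0.59876475 0.11114254 0.075     ] [  0.12104309   1.55125521 -44.08671905]
t: 3.65
tcp_pos: [0.5996, 0.1125, 0.0333]
eef_rot: [0.982, 0.19, 0.001, 0.0]
ft_force: [-1.0, 0.1, 6.4]
width: 0.247
```

```bash
python3 -m jog '[{"slide":[0,0,-10],"angular":[0,0,0],"claw":10},{"slide":[0,0,-30],"angular":[0,0,0],"claw":10},{"slide":[0,0,-60],"angular":[0,0,0],"claw":10},{"slide":[0,0,-90],"angular":[0,0,0],"claw":10},{"slide":[0,0,-120],"angular":[0,0,0],"claw":10},{"slide":[0,0,-140],"angular":[0,0,0],"claw":10},{"slide":[0,0,-140],"angular":[0,0,0],"claw":10},{"slide":[0,0,-140],"angular":[0,0,0],"claw":10}]'; python3 -c "
from h import *
shot('w3');cv2.imwrite('pics/s3.png',eyes.camera('scene'));print(ctrl.observe()['ft_force'])"
```

```text
t: 4.45
tcp_pos: [0.5982, 0.1125, 0.172]
eef_rot: [0.982, 0.19, 0.0, -0.0]
ft_force: [-0.6, -0.2, -0.4]
width: 0.245
[-0.06383851 -0.33373784 -1.39479381]
```

View pics/w3.png

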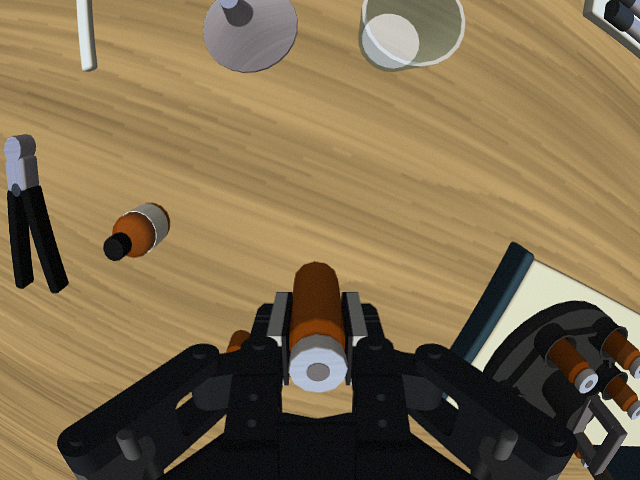

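View pics/s3.png

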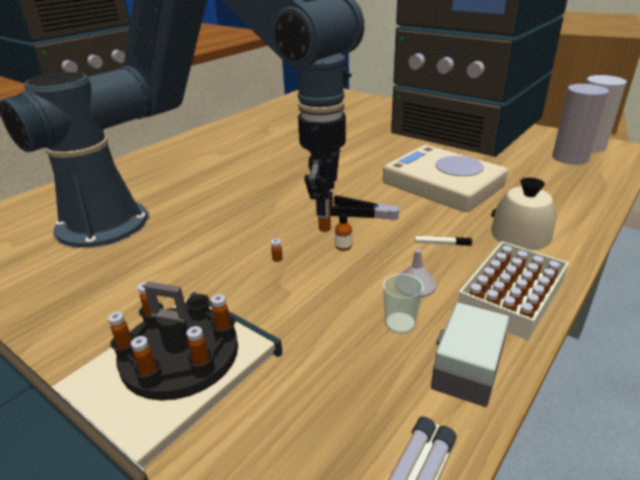

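The vial is held upright and lifted clear. Next I'll move to a vantage point beside the carousel.

```bash
python3 go.py 0.47 -0.06 0.22 22
```

```text
t 4.55 tcp [0.5973 0.1125 0.1705] slide [-182.7  112.3  -49.1] ang [-0.07  0.17 -0.05] F [-0.1 -0.3 -1.4] w 20.8
```

```bash
python3 -m jog '[{"slide":[-20,12,-20],"angular":[0,0,0],"claw":10},{"slide":[-50,31,-49],"angular":[0,0,0],"claw":10},{"slide":[-82,50,-49],"angular":[0,0,0],"claw":10},{"slide":[-114,70,-49],"angular":[0,0,0],"claw":10},{"slide":[-146,90,-49],"angular":[0,0,0],"claw":10},{"slide":[-170,105,-49],"angular":[0,0,0],"claw":10},{"slide":[-183,112,-49],"angular":[0,0,0],"claw":10},{"slide":[-183,112,-49],"angular":[0,0,0],"claw":10},{"slide":[-183,112,-49],"angular":[0,0,0],"claw":10},{"slide":[-183,112,-49],"angular":[0,0,0],"claw":10}]'; python3 -c "
from h import *
print([ctrl.observe()['tcp_pos'].round(4) for i in range(3)])
shot('w4');print([ctrl.observe()['tcp_pos'].round(4) for i in range(3)])"
```

```text
t: 5.55
tcp_pos: [0.4716, -0.059, 0.2207]
eef_rot: [0.982, 0.191, 0.0, -0.0]
ft_force: [-0.0, -0.1, -0.9]
width: 0.247
[array([ 0.4716, -0.059 ,  0.2207]), array([ 0.4716, -0.059 ,  0.2207]), array([ 0.4716, -0.059 ,  0.2207])]
[array([ 0.4715, -0.059 ,  0.2208]), array([ 0.4715, -0.059 ,  0.2208]), array([ 0.4715, -0.059 ,  0.2208])]
```

View pics/w4.png

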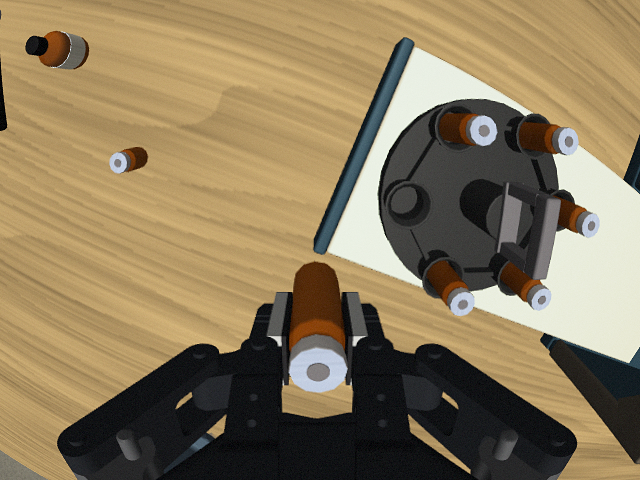

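Wrist view: the caps are near (483,130), (568,140), (588,223), (540,298) and (461,304), the empty pocket mouth is near (407,203), and the handle bar runs from (552,195) to (541,277).

```bash
python3 - <<'E'
from fit import *
T=np.load('pics/w4.npy');im=cv2.imread('pics/w4.png')
h=cv2.cvtColor(im,cv2.COLOR_BGR2HSV)
P=[]
for g in [(461,304),(540,298),(588,223),(568,140),(483,130)]:
    x0,y0=g[0]-18,g[1]-18
    s=im[y0:y0+36,x0:x0+36].astype(int)
    m=((s[...,2]>100)&(s[...,0]>=s[...,2]-3)).astype(np.uint8)   # bluish-white cap, not cream/amber
    m=cv2.morphologyEx(m,cv2.MORPH_OPEN,np.ones((3,3),np.uint8))
    c=max(cv2.findContours(m,0,2)[0],key=cv2.contourArea); (u,v),r=cv2.minEnclosingCircle(c)
    u+=x0;v+=y0;print(g,round(u,1),round(v,1),round(r,1));P.append(wonz(T,u,v,.135))
f=fit(P,[1,2,3,4,5]);print(f)
a=np.radians(f[1]);print("pocket pred",f[0]+72*np.array([np.cos(a),np.sin(a)]))
print("mouth direct .088:",wonz(T,407,203,.088), "held cap depth: ",)
cv2.imwrite('pics/w4c.png',cv2.resize(im[90:330,370:620],None,fx=2.4,fy=2.4,interpolation=cv2.INTER_CUBIC))
E
```

```text
(461, 304) 462.0 303.0 13.0
(540, 298) 541.0 299.0 12.2
(588, 223) 591.0 225.5 12.2
(568, 140) 567.5 141.0 13.5
(483, 130) 482.7 130.1 15.2
(array([ 540.52432141, -187.2326715 ]), np.float64(111.50296768444801), array([[-0.7, -0.2],
       [-0.3, -0.2],
       [ 0.1,  0.6],
       [ 0.5, -0.3],
       [ 0.4,  0.1]]))
pocket pred [ 514.13276332 -120.24397349]
mouth direct .088: [ 0.51487432 -0.11867625  0.088     ] held cap depth:
```

View pics/w4c.png

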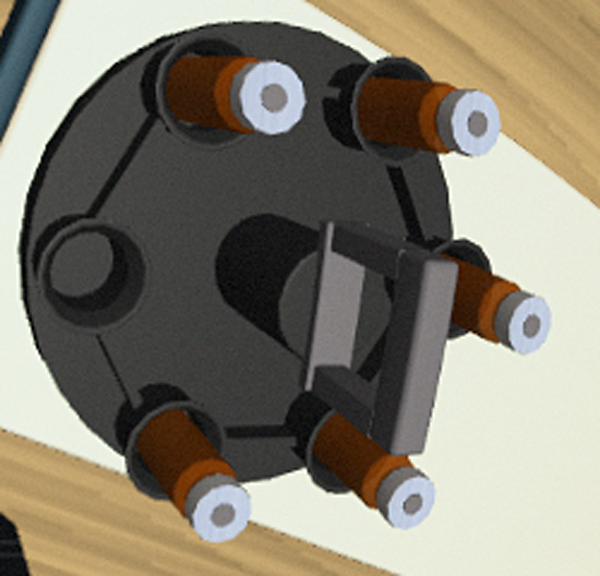

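```bash
python3 - <<'E'
from h import *
T=np.load('pics/w4.npy');im=cv2.imread('pics/w4.png');z=T[2,3]
s=im[335:400,280:360].astype(int);m=((s[...,2]>120)&(s[...,0]>=s[...,2]-3)).astype(np.uint8)
c=max(cv2.findContours(m,0,2)[0],key=cv2.contourArea);(u,v),r=cv2.minEnclosingCircle(c);print(u+280,v+335,r)
for uv in [(u+280,v+335),(318,371.5)]:
    P=wonz(T,*uv,z+.0425);print((T[:3,:3].T@(P-T[:3,3])*1000).round(1))
# expected bottom far edge: predict for upright vial
for p in [(11.5,0,32),(0,11.5,32),(0,-11.5,32)]: print(wproj(T,T[:3,3]+T[:3,:3]@np.array(p)/1000))
E
python3 go.py 0.5145 -0.1195 0.17 22
```

```text
317.90231704711914 369.36685943603516 29.129867553710938
[  0.7   2.2 -42.5]
[ -0.3   2.2 -42.5]
(np.float64(313.1375322033521), np.float64(258.83271802392926))
(np.float64(335.57094640958485), np.float64(279.5348855320423))
(np.float64(290.94304365550096), np.float64(279.5537329595415))
t 5.6 tcp [ 0.4715 -0.059   0.2208] slide [17.1 72.2 50.8] ang [-0.01 -0.02  0.04] F [-0.4 -0.5 -1.1] w 21.1
```

```bash
python3 go.py 0.5137 -0.1187 0.138 22;python3 -m jog '[{"slide":[8,30,0],"angular":[0,0,0],"claw":10},{"slide":[14,60,0],"angular":[0,0,0],"claw":10},{"slide":[16,71,20],"angular":[0,0,0],"claw":10},{"slide":[16,71,50],"angular":[0,0,0],"claw":10},{"slide":[16,71,75],"angular":[0,0,0],"claw":10},{"slide":[16,71,83],"angular":[0,0,0],"claw":10},{"slide":[16,71,83],"angular":[0,0,0],"claw":10},{"slide":[16,71,83],"angular":[0,0,0],"claw":10},{"slide":[16,71,83],"angular":[0,0,0],"claw":10}]'; python3 go.py 0.5137 -0.1187 0.138 22; python3 -c "
from h import *
shot('w5');im=eyes.camera('scene');cv2.imwrite('pics/s5.png',cv2.resize(im[230:410,90:290],None,fx=4,fy=3.3))
cv2.imwrite('pics/s5.png',cv2.resize(im[250:400,90:290],None,fx=4,fy=4,interpolation=cv2.INTER_CUBIC))"
```

```text
t 5.6 tcp [ 0.4715 -0.059   0.2208] slide [16.7 71.2 82.8] ang [-0.01 -0.02  0.04] F [-0.4 -0.5 -1.1] w 21.1
t: 6.5
tcp_pos: [0.5132, -0.1198, 0.1392]
eef_rot: [0.982, 0.191, 0.001, 0.001]
ft_force: [0.4, 1.2, -0.5]
width: 0.25
t 6.5 tcp [ 0.5132 -0.1198  0.1392] slide [ 0.8 -0.9  1.2] ang [ 0.12 -0.11 -0.01] F [ 0.4  1.2 -0.5] w 21.4
```

View pics/w5.png

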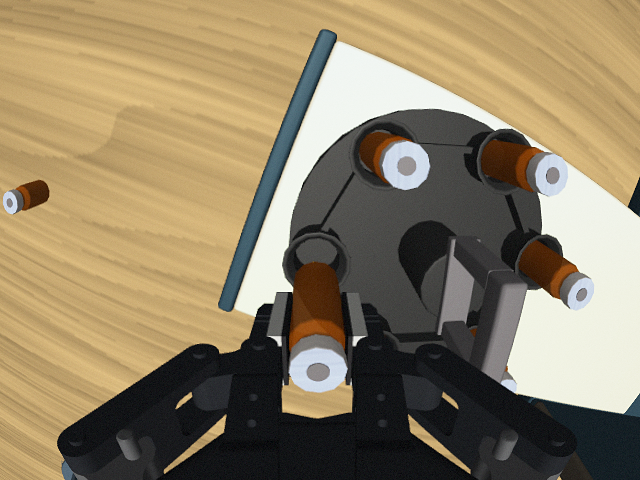

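View pics/s5.png

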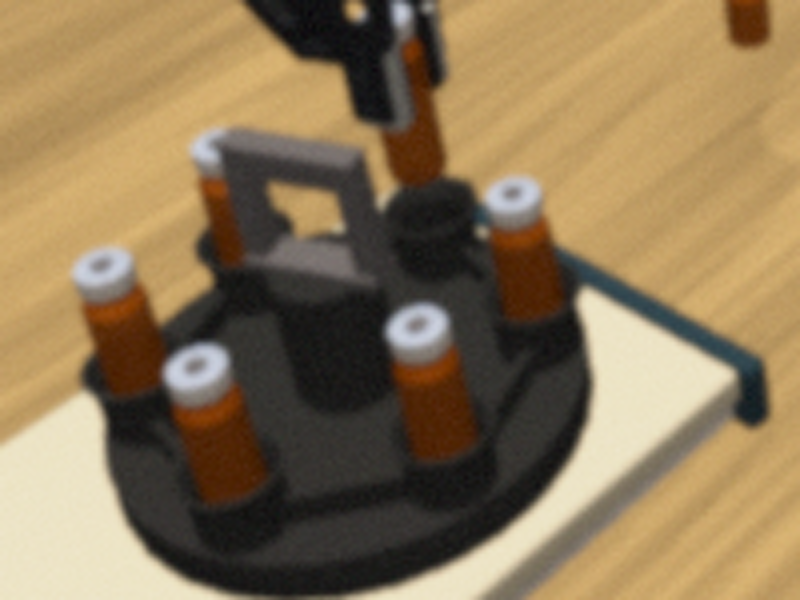

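The held vial is right over the empty pocket: its rim spans about x = 283–350 with the top at y ≈ 230, and the vial's bottom is at (317,265). I'll fit the visible rim.

```bash
python3 - <<'E'
from h import *
T=np.load('pics/w5.npy');im=cv2.imread('pics/w5.png')
for dx,dy in [(0,2.2),(2,2.2),(-2,2.2)]:
    pts=[wproj(T,(T@np.array([dx/1000+.02*np.cos(a),dy/1000+.02*np.sin(a),T[2,3]-.088,1]))[:3]) for a in np.linspace(0,2*np.pi,73)]
    p=np.array(pts);print(dx,p[:,0].min(),p[:,0].max(),p[:,1].min(),p[:,1].max())
cv2.imwrite('pics/w5c.png',cv2.resize(im[220:300,270:360],None,fx=7,fy=7,interpolation=cv2.INTER_CUBIC))
E
```

```text
0 282.0121863099886 352.87889127452144 231.38118725498293 296.93039001659474
2 281.8899114200287 352.9972337283786 227.8655218605527 293.88500069702354
-2 282.13541599978953 352.75948967401075 234.8763603596399 299.95020970835697
```

View pics/w5c.png

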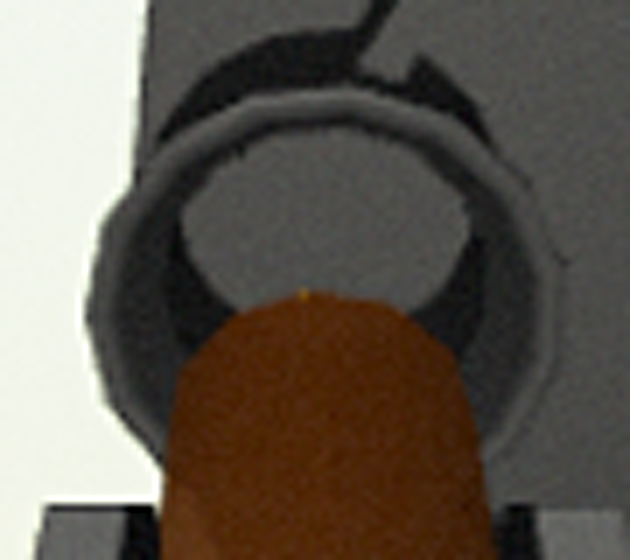

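```bash
python3 -c "
import numpy as np;print(np.load('pics/w5.npy')[:3,3])"; python3 -m jog '[{"slide":[-0.5,-0.3,8],"angular":[0,0,0],"claw":10},{"slide":[-0.5,-0.3,14],"angular":[0,0,0],"claw":10},{"slide":[-0.5,-0.3,20],"angular":[0,0,0],"claw":10},{"slide":[-0.5,-0.3,24],"angular":[0,0,0],"claw":10},{"slide":[-0.5,-0.3,28],"angular":[0,0,0],"claw":10},{"slide":[-0.5,-0.3,30],"angular":[0,0,0],"claw":10},{"slide":[-0.5,-0.3,30],"angular":[0,0,0],"claw":10}]'
```

```text
[ 0.51323585 -0.11980347  0.13923786]
t: 7.3
tcp_pos: [0.5121, -0.1198, 0.1077]
eef_rot: [0.982, 0.19, 0.0, 0.0]
ft_force: [1.8, 0.4, -1.5]
width: 0.248
```

```bash
python3 -m jog '[{"slide":[0,0,3],"angular":[0,0,0],"claw":10},{"slide":[0,0,6],"angular":[0,0,0],"claw":10},{"slide":[0,0,9],"angular":[0,0,0],"claw":10},{"slide":[0,0,11],"angular":[0,0,0],"claw":10},{"slide":[0,0,11],"angular":[0,0,0],"claw":10},{"slide":[0,0,11],"angular":[0,0,0],"claw":10}]'; python3 -c "
from h import *
shot('w6')"
```

```text
t: 7.9
tcp_pos: [0.5113, -0.1197, 0.0967]
eef_rot: [0.982, 0.191, -0.0, -0.0]
ft_force: [1.8, -1.0, -1.1]
width: 0.247
```

View pics/w6.png

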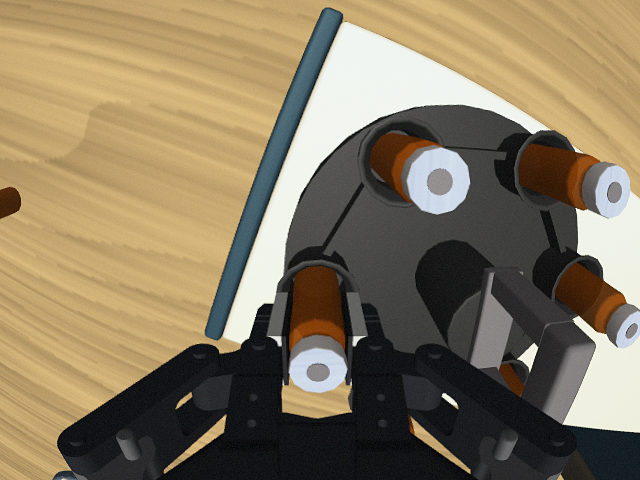

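```bash
python3 -m jog '[{"slide":[0.7,0,1.5],"angular":[0,0,0],"claw":10},{"slide":[0.7,0,3],"angular":[0,0,0],"claw":10},{"slide":[0.7,0,4],"angular":[0,0,0],"claw":10},{"slide":[0.7,0,4],"angular":[0,0,0],"claw":10},{"slide":[0.7,0,4],"angular":[0,0,0],"claw":10}]'
```

```text
t: 8.45
tcp_pos: [0.5115, -0.1189, 0.0934]
eef_rot: [0.982, 0.19, -0.001, -0.0]
ft_force: [-0.8, 1.1, 4.4]
width: 0.244
```

```bash
python3 -m jog '[{"slide":[0,0,1],"angular":[0,0,0],"claw":10},{"slide":[0,0,1],"angular":[0,0,0],"claw":10},{"slide":[0,0,1],"angular":[0,0,0],"claw":10}]'
```

```text
t: 8.75
tcp_pos: [0.5116, -0.1189, 0.0933]
eef_rot: [0.982, 0.191, -0.0, -0.0]
ft_force: [-0.8, 1.5, 11.4]
width: 0.246
```

The vial is on the floor: 11 N and no further travel. I'll release it with a modest opening and retreat straight up.

```bash
python3 -m jog '[{"slide":[0,0,0],"angular":[0,0,0],"claw":24},{"slide":[0,0,0],"angular":[0,0,0],"claw":28},{"slide":[0,0,0],"angular":[0,0,0],"claw":34},{"slide":[0,0,0],"angular":[0,0,0],"claw":40},{"slide":[0,0,0],"angular":[0,0,0],"claw":40},{"slide":[0,0,0],"angular":[0,0,0],"claw":40}]'; python3 -c "
from h import *
shot('w7')"
```

```text
t: 9.35
tcp_pos: [0.5121, -0.1193, 0.0918]
eef_rot: [0.982, 0.19, -0.0, -0.0]
ft_force: [0.1, -0.7, 0.6]
width: 0.47
```

View pics/w7.png

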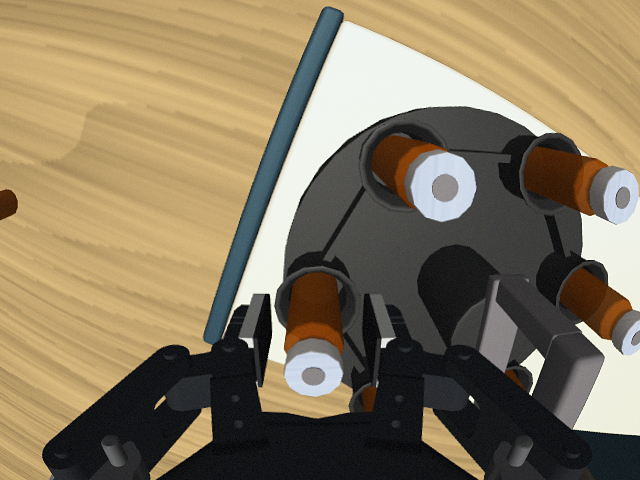

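The vial stands free in the pocket, with its cap at (314,373) between the open pads. Now I'll go straight up.

```bash
python3 -m jog '[{"slide":[0,0,-6],"angular":[0,0,0],"claw":40},{"slide":[0,0,-20],"angular":[0,0,0],"claw":40},{"slide":[0,0,-45],"angular":[0,0,0],"claw":40},{"slide":[0,0,-80],"angular":[0,0,0],"claw":40},{"slide":[0,0,-115],"angular":[0,0,0],"claw":40},{"slide":[0,0,-145],"angular":[0,0,0],"claw":40},{"slide":[0,0,-155],"angular":[0,0,0],"claw":40},{"slide":[0,0,-155],"angular":[0,0,0],"claw":40},{"slide":[0,0,-155],"angular":[0,0,0],"claw":40}]'; python3 -c "
from h import *
shot('w8'); im=eyes.camera('scene');cv2.imwrite('pics/s8.png',im)"; python3 go.py 0.541 -0.186 0.147 22
```

```text
t: 10.3
tcp_pos: [0.5114, -0.1189, 0.2459]
eef_rot: [0.982, 0.19, -0.001, -0.001]
ft_force: [-0.2, -0.2, 0.6]
width: 0.464
t 10.4 tcp [ 0.5111 -0.1188  0.2452] slide [ 2.9 73.8 98. ] ang [-0.16  0.15 -0.05] F [-0.1  0.2 -0.1] w 40.2
```

View pics/w8.png

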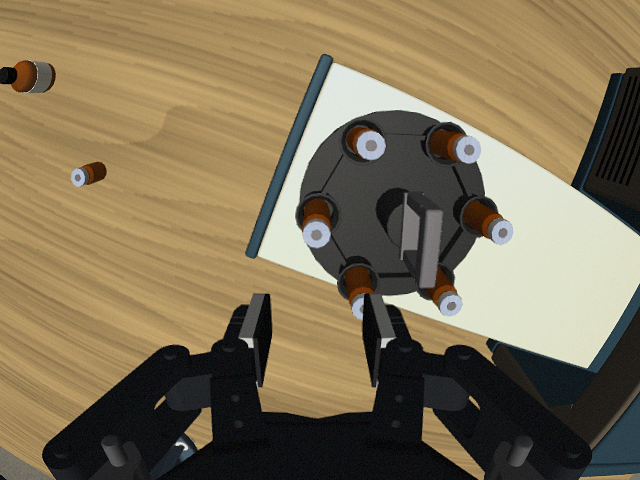

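View pics/s8.png

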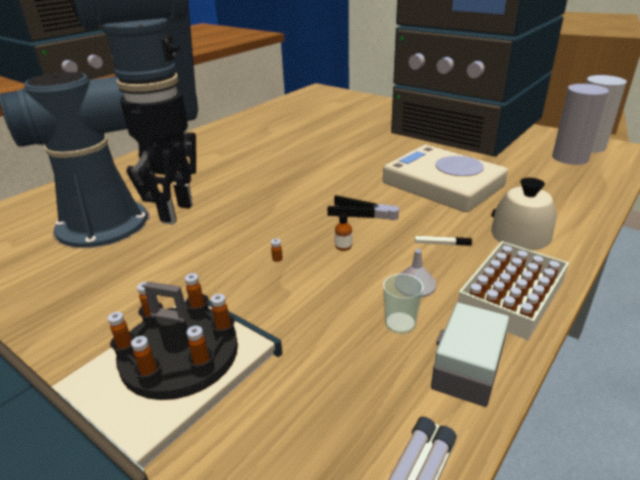

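All six vials are now at matching height in the carousel. Next I'll move over the handle and look again.

```bash
python3 -m jog '[{"slide":[1,20,0],"angular":[0,0,0],"claw":46},{"slide":[2,45,10],"angular":[0,0,0],"claw":46},{"slide":[3,65,20],"angular":[0,0,0],"claw":46},{"slide":[3,74,25],"angular":[0,0,0],"claw":46},{"slide":[3,74,25],"angular":[0,0,0],"claw":46},{"slide":[3,74,25],"angular":[0,0,0],"claw":46},{"slide":[3,74,25],"angular":[0,0,0],"claw":46}]'; python3 -c "
from h import *
T,im=shot('w9');print(T[:3,3])
cv2.imwrite('pics/w9c.png',im)
T2=eyes.camera('top');cv2.imwrite('pics/top9.png',T2)"; python3 go.py 0.5405 -0.186 0.147 22
```

```text
t: 11.1
tcp_pos: [0.5424, -0.1862, 0.2221]
eef_rot: [0.982, 0.191, -0.0, -0.0]
ft_force: [-0.2, -0.8, 0.1]
width: 0.54
[ 0.54236407 -0.18615588  0.22211104]
t 11.2 tcp [ 0.5425 -0.1861  0.2224] slide [-1.9 -0.9 75.4] ang [ 0.01 -0.02  0.  ] F [ 0.2 -0.  -0.1] w 45.8
```

View pics/w9.png

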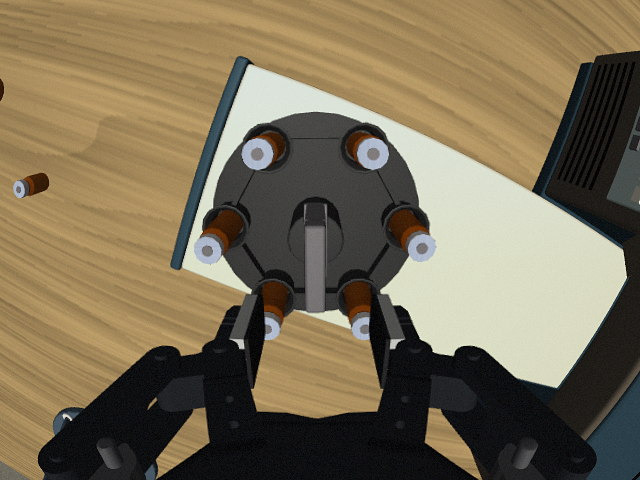

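The bar is aligned with the tool, spanning (316,226) to (315,312), and all six caps are symmetric around it. I'll compute the small offset.

```bash
python3 - <<'E'
from fit import *
T=np.load('pics/w9.npy');im=cv2.imread('pics/w9.png')
cv2.imwrite('pics/w9d.png',cv2.resize(im[195:320,280:350],None,fx=4.5,fy=4.5,interpolation=cv2.INTER_CUBIC))
P=[]
for g in [(208,249),(257,154),(373,154),(422,248)]:
    x0,y0=g[0]-20,g[1]-20
    s=im[y0:y0+40,x0:x0+40].astype(int)
    m=((s[...,2]>100)&(s[...,0]>=s[...,2]-3)).astype(np.uint8)
    m=cv2.morphologyEx(m,cv2.MORPH_OPEN,np.ones((3,3),np.uint8))
    c=max(cv2.findContours(m,0,2)[0],key=cv2.contourArea); (u,v),r=cv2.minEnclosingCircle(c)
    P.append(T[:3,:3].T@(wonz(T,u+x0,v+y0,.135)-T[:3,3])); print(round(u+x0,1),round(v+y0,1),round(r,1))
# tool frame: x ahead, y right; angles clockwise: mirror y
Q=np.array(P);Q[:,1]*=-1
r=fit(Q,[0,-1,-2,-3]);print("tool-frame centre (x,-y)",r)
E
```

```text
207.3 250.0 14.6
257.0 153.5 16.1
372.6 153.3 16.2
421.5 247.5 14.6
tool-frame centre (x,-y) (array([-3.04985486, -0.49199889]), np.float64(90.2810563307675), array([[ 0.7, -0.8],
       [-0.4,  0.7],
       [-0. ,  0.2],
       [-0.3, -0.2]]))
```

View pics/w9d.png

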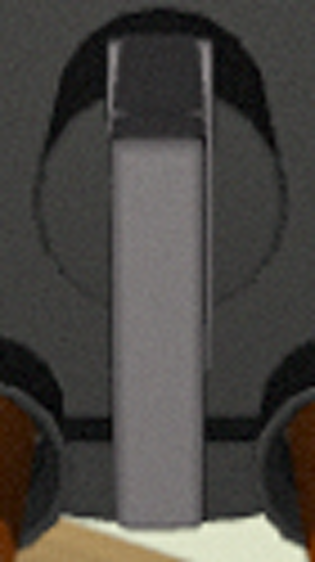

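```bash
python3 - <<'E'
from h import *
T=np.load('pics/w9.npy')
for p in [(314.8,226.1),(315.2,311.5)]: print((T[:3,:3].T@(wonz(T,*p,.1735)-T[:3,3])*1000).round(1))
E
```

```text
[23.8  0.8 48.6]
[-28.3   0.9  48.6]
```

```bash
python3 -m jog '[{"slide":[-2,-1,10],"angular":[0,0,0],"claw":40},{"slide":[-2,-1,30],"angular":[0,0,0],"claw":40},{"slide":[-2,-1,50],"angular":[0,0,0],"claw":40},{"slide":[-2,-1,65],"angular":[0,0,0],"claw":40},{"slide":[-2,-1,73],"angular":[0,0,0],"claw":40},{"slide":[-2,-1,76],"angular":[0,0,0],"claw":40},{"slide":[-2,-1,76],"angular":[0,0,0],"claw":40},{"slide":[-2,-1,76],"angular":[0,0,0],"claw":40}]'; python3 -c "
from h import *
shot('w10')";python3 go.py 0.5405 -0.186 0.147 22
```

```text
t: 12.0
tcp_pos: [0.5409, -0.1869, 0.1466]
eef_rot: [0.982, 0.19, 0.001, 0.0]
ft_force: [-1.1, -0.2, 1.3]
width: 0.467
t 12.05 tcp [ 0.541  -0.1869  0.1467] slide [-0.1 -1.  -0.3] ang [ 0.08 -0.06 -0.04] F [ 0.1  0.2 -0.4] w 39.8
```

View pics/w10.png

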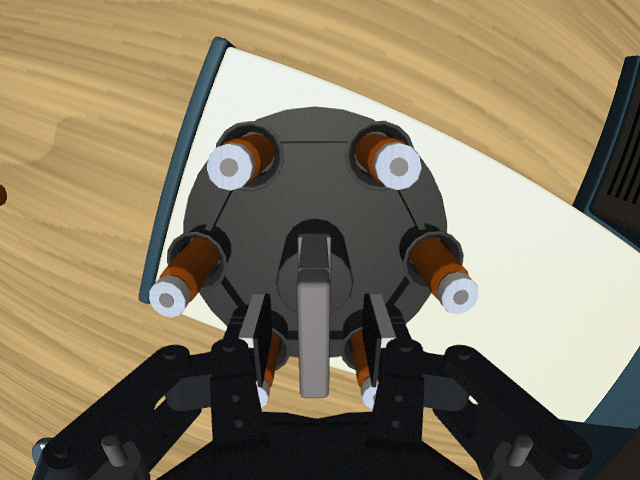

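The bar is between the pads, about 1 mm left of centre. I'll correct that and close.

```bash
python3 -m jog '[{"slide":[0,-1,0],"angular":[0,0,0],"claw":30},{"slide":[0,-1,0],"angular":[0,0,0],"claw":20},{"slide":[0,-1,0],"angular":[0,0,0],"claw":12},{"slide":[0,-1,0],"angular":[0,0,0],"claw":0},{"slide":[0,-1,0],"angular":[0,0,0],"claw":0},{"slide":[0,-1,0],"angular":[0,0,0],"claw":0},{"slide":[0,-1,0],"angular":[0,0,0],"claw":0},{"slide":[0,-1,0],"angular":[0,0,0],"claw":0},{"slide":[0,-1,0],"angular":[0,0,0],"claw":0}]'; python3 -c "
from h import *
shot('w11')";python3 go.py 0.5405 -0.186 0.147 22
```

```text
t: 12.95
tcp_pos: [0.5402, -0.1858, 0.1464]
eef_rot: [0.982, 0.19, 0.0, 0.0]
ft_force: [-1.4, 0.5, 5.6]
width: 0.132
t 13.0 tcp [ 0.5402 -0.1858  0.1464] slide [ 0.2  0.3 -0.6] ang [ 0.03 -0.02 -0.04] F [-1.5  0.1  5.5] w 11.2
```

View pics/w11.png

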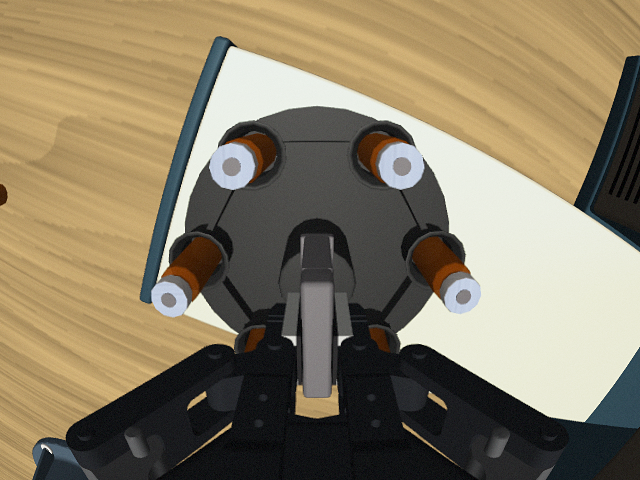

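The bar is gripped at 11.2 mm. I'll lift slowly and straight up.

```bash
python3 -m jog '[{"slide":[0,0,-1],"angular":[0,0,0],"claw":0},{"slide":[0,0,-2.5],"angular":[0,0,0],"claw":0},{"slide":[0,0,-5],"angular":[0,0,0],"claw":0},{"slide":[0,0,-8],"angular":[0,0,0],"claw":0},{"slide":[0,0,-11],"angular":[0,0,0],"claw":0},{"slide":[0,0,-14],"angular":[0,0,0],"claw":0},{"slide":[0,0,-17],"angular":[0,0,0],"claw":0},{"slide":[0,0,-19],"angular":[0,0,0],"claw":0},{"slide":[0,0,-20],"angular":[0,0,0],"claw":0},{"slide":[0,0,-20],"angular":[0,0,0],"claw":0}]'; python3 -c "
from h import *
shot('w12')
im=eyes.camera('scene');cv2.imwrite('pics/s12.png',cv2.resize(im[200:410,60:290],None,fx=2.8,fy=2.8,interpolation=cv2.INTER_CUBIC))"
```

```text
t: 14.0
tcp_pos: [0.5401, -0.1857, 0.1662]
eef_rot: [0.982, 0.19, 0.0, 0.0]
ft_force: [0.7, -1.0, -6.6]
width: 0.13
```

View pics/w12.png

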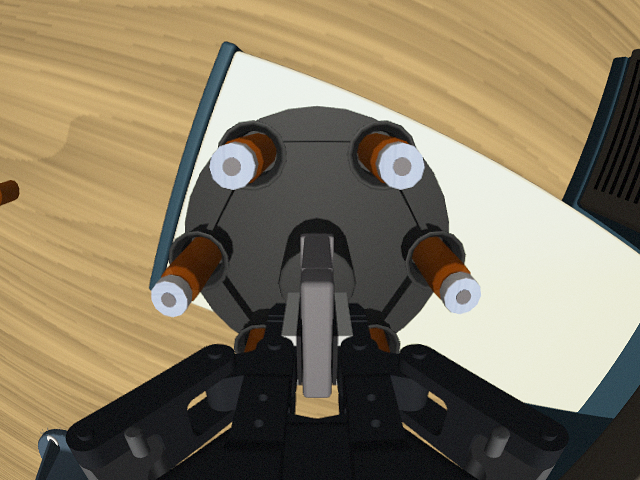

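View pics/s12.png

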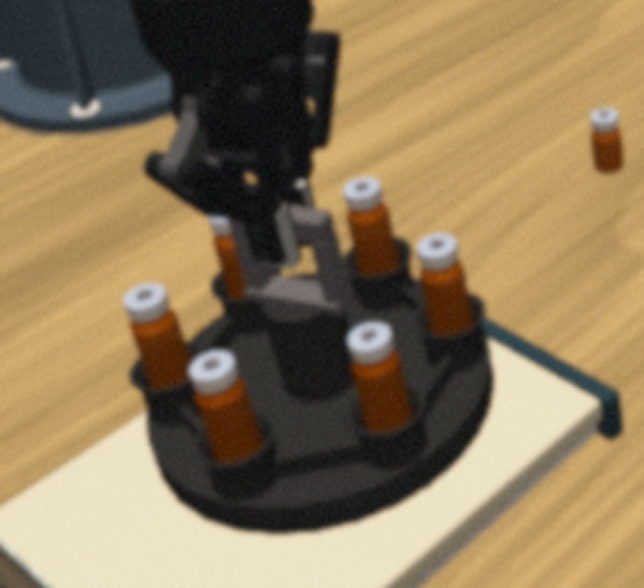

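It's off the spindle, the load is about 6.6 N, and the carousel looks unchanged relative to the gripper, so it's level. I'll lift the remaining 80 mm.

```bash
python3 -m jog '[{"slide":[0,0,-3],"angular":[0,0,0],"claw":0},{"slide":[0,0,-10],"angular":[0,0,0],"claw":0},{"slide":[0,0,-20],"angular":[0,0,0],"claw":0},{"slide":[0,0,-32],"angular":[0,0,0],"claw":0},{"slide":[0,0,-44],"angular":[0,0,0],"claw":0},{"slide":[0,0,-56],"angular":[0,0,0],"claw":0},{"slide":[0,0,-66],"angular":[0,0,0],"claw":0},{"slide":[0,0,-74],"angular":[0,0,0],"claw":0},{"slide":[0,0,-79],"angular":[0,0,0],"claw":0},{"slide":[0,0,-80.5],"angular":[0,0,0],"claw":0}]'; python3 -m jog '[{"slide":[0,0,0],"angular":[0,0,0],"claw":0},{"slide":[0,0,0],"angular":[0,0,0],"claw":0},{"slide":[0,0,0],"angular":[0,0,0],"claw":0},{"slide":[0,0,0],"angular":[0,0,0],"claw":0},{"slide":[0,0,0],"angular":[0,0,0],"claw":0},{"slide":[0,0,0],"angular":[0,0,0],"claw":0},{"slide":[0,0,0],"angular":[0,0,0],"claw":0},{"slide":[0,0,0],"angular":[0,0,0],"claw":0}]'; python3 -c "
from h import *
shot('w13')
cv2.imwrite('pics/s13.png',eyes.camera('scene'))
s=ctrl.observe();print(s['tcp_pos'],s['eef_rot'],s['ft_torque'],abs(s['qvel']).max())"
```

```text
t: 15.1
tcp_pos: [0.5402, -0.1858, 0.2471]
eef_rot: [0.982, 0.19, 0.0, 0.0]
ft_force: [0.2, 0.4, -5.3]
width: 0.129
t: 15.9
tcp_pos: [0.5401, -0.1857, 0.2465]
eef_rot: [0.982, 0.19, 0.0, 0.0]
ft_force: [-0.2, 0.5, -6.1]
width: 0.131
[ 0.5400659  -0.18572181  0.24644923] [9.81705601e-01 1.90405127e-01 5.85986137e-07 1.42602235e-06] [ 0.03458567 -0.04151359  0.00199703] 0.0055619675838237586
```

View pics/w13.png

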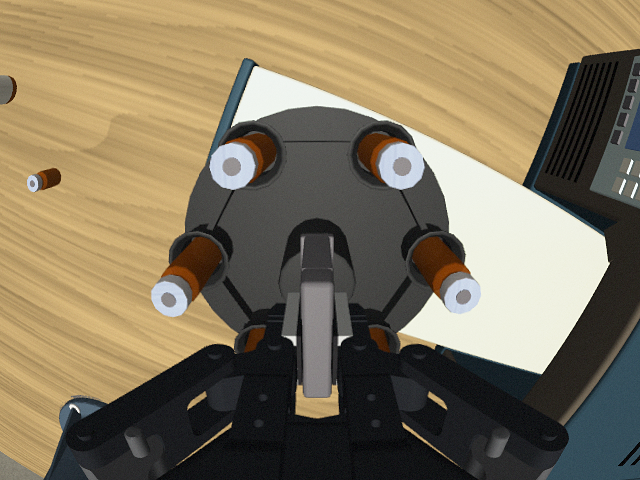

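View pics/s13.png

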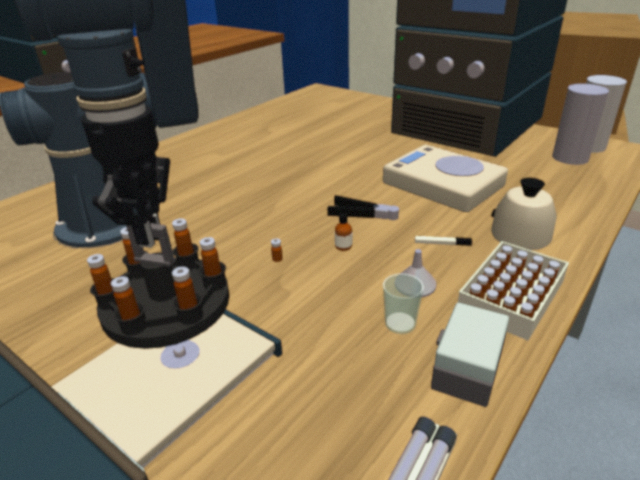

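The carousel is 100 mm up. Its caps sit at the same pixels as when gripped (232,166; 401,166; 170,297; 462,294), six vials are visible in the scene view, and the bystanders haven't moved. I'm handing in the job.

```bash
python3 -c "
from rig import workorder
print(workorder.close_job())"
```

```text
the job is handed in; nothing more can be done
None
```

The tall vial is in the empty pocket and released. The carousel is off the spindle and held level by its handle about 100 mm above the platform. I handed the job in at about 16 s.

**Vial:** it went down until it met the pocket floor, at 11 N with no further travel. After release its cap stood level with the other five.

**Carousel:** the tool rose 100 mm, from z = 0.1464 to 0.2465 m. The wrist carries about 6 N, as expected for the loaded carousel. The wrist picture matches the one taken at the grip, so I saw no tilt or slip, and the joints are almost still.

**Last pictures:** all six vials are in the carousel and nothing else on the bench appears to have moved.

**Disagreements:**
- The cameras differed by 2–4 mm in absolute position. The wrist camera read about 2 mm off along the jaw direction, so I worked from relative offsets.
- The vial went in about 2 mm from the predicted pocket centre, at the edge of the pocket's clearance. The side force stayed below 2 N.
- The gripper read about 21 mm on the 23 mm vial. The grip held, so I put that down to pad give.

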